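# Turn the sample carousel to the detector

## Task

Turn the four-lobed sample carousel by pushing its rim with the fingertips until the square cell with the round windows stands in front of the detector's nozzle, a window facing straight into it; then back off and leave the carousel at rest. The four holders stay standing in their places on the carousel: do not touch, shove or lift any of them, and leave the screwdriver alone.

Things in the scene. Friction and masses are not known exactly. Their poses are not given: they have to be found in the camera images.
- stand: Fixed stand: a round foot under the carousel and, joined by a flat bar, the detector, a black drum 104 mm across, top (steel ring, copper disc) 102 mm above the bench, 245 mm from the carousel's axis. Origin on the carousel's axis at bench height; x points level from that axis towards the detector, z up.
- nozzle (a point): Mouth of the detector's nozzle, a level steel tube 26 mm across that points from the drum at the carousel's axis: 165 mm from that axis, 72 mm above the bench.
- carousel: Grey plate like a four-leaf clover, on a vertical bearing in the stand, turning either way without stops. Origin on the axis at bench height; x, y turn with it. Underside 30, top 50 mm above the bench. Four round rim lobes 100 mm across, centred 85 mm out along +x, +y, -x, -y (reach 135 mm), on a middle disc of 62 mm radius. Stiff bearing, 0.15 N m friction: about 2 N of push turns it; it does not coast.
- cell: The windowed cell to be brought in front of the nozzle: the only square holder of the four, a plain aluminium 40 mm cube with a dark round window (22 mm) in every side and on top. About 150 g, loose on one of the seats, its sides parallel to the plate's x and y. Origin at the centre of its underside (52 mm above the bench), z up.
- capped: Another holder, round holder: steel foot 38 mm across with a narrower black ribbed cap (32 mm), 38 mm tall, loose on one of the seats. Origin at the centre of its underside, z up.
- spool: Another holder, low spool-shaped steel flange pair, 50 mm across, 22 mm tall, loose on one of the seats. Origin at the centre of its underside, z up.
- connector: Another holder, round steel electrical connector: foot 40 mm across, slimmer barrel (31 mm collar), 36 mm tall, loose on one of the seats. Origin at the centre of its underside, z up.
- seat0 (a point): Seat on the carousel's +x lobe: top centre of a flat black rubber pad, 60 mm across, 2 mm thick, 85 mm from the axis, 52 mm above the bench. Any holder may stand on it.
- seat1 (a point): Seat on the carousel's +y lobe: top centre of a flat black rubber pad, 60 mm across, 2 mm thick, 85 mm from the axis, 52 mm above the bench. Any holder may stand on it.
- seat2 (a point): Seat on the carousel's -x lobe: top centre of a flat black rubber pad, 60 mm across, 2 mm thick, 85 mm from the axis, 52 mm above the bench. Any holder may stand on it.
- seat3 (a point): Seat on the carousel's -y lobe: top centre of a flat black rubber pad, 60 mm across, 2 mm thick, 85 mm from the axis, 52 mm above the bench. Any holder may stand on it.
- notch0 (a point): Notch in the carousel's rim between seat0 and seat1: point 100 mm from the axis at half the plate's thickness (40 mm above the bench). The gap is 20 mm wide at its narrowest, open to the outside; at this point the two lobe flanks are each 22 mm away. Closed fingertips reaching down here, tips 10 to 15 mm below the plate's top, push sideways on a flank. Turns with the plate.
- notch1 (a point): Notch in the carousel's rim between seat1 and seat2: point 100 mm from the axis at half the plate's thickness (40 mm above the bench). The gap is 20 mm wide at its narrowest, open to the outside; at this point the two lobe flanks are each 22 mm away. Closed fingertips reaching down here, tips 10 to 15 mm below the plate's top, push sideways on a flank. Turns with the plate.
- notch2 (a point): Notch in the carousel's rim between seat2 and seat3: point 100 mm from the axis at half the plate's thickness (40 mm above the bench). The gap is 20 mm wide at its narrowest, open to the outside; at this point the two lobe flanks are each 22 mm away. Closed fingertips reaching down here, tips 10 to 15 mm below the plate's top, push sideways on a flank. Turns with the plate.
- notch3 (a point): Notch in the carousel's rim between seat3 and seat0: point 100 mm from the axis at half the plate's thickness (40 mm above the bench). The gap is 20 mm wide at its narrowest, open to the outside; at this point the two lobe flanks are each 22 mm away. Closed fingertips reaching down here, tips 10 to 15 mm below the plate's top, push sideways on a flank. Turns with the plate.
- driver: A screwdriver with black handle lying on the bench left of the carousel (seen from the robot), not part of the job. Origin at the middle of its underside.
There are look-alikes about, which are no part of the job. Of the things that look like the capped, the middle-sized one is meant. Leave any purple look-alike of the cell alone.

How it is judged:
By the outcome, as a careful person would: the job done as asked, in the order asked, and still so for the second after the job is handed in, with the robot touching nothing.
It also fails if it takes over 51 s, if anything falls off the work surface, if the arm or the gripper's body presses on something with over 40 N, if the wrist force passes 120 N, or if a joint passes its speed limit or range.

## Robot

A 6-joint arm with a two-finger parallel gripper is mounted at the origin on the work surface. World frame = base frame: x ahead of the robot, y to its left, z up, the work surface at z = 0. Lengths are in mm, angles in degrees, forces in N, time in s.
With the tool pointing down it reaches from about 350 to 850 mm from the base axis. Payload 8.1 kg.
Tool frame: the origin (TCP) lies between the finger pads; the fingertips stand 8 mm ahead of it and the grasp point (between the pads) lies 11 mm behind it (r.tip_extent is the distance from the TCP to the fingertips, in mm); z points along the fingers, y is the direction in which the jaws open and shut (so a half turn about z gives the same grasp; the last joint's range is limited). The gripper opens to 85 mm and grips with 20 to 120 N. Pads are 22 mm wide; open, the fingers measure 114 mm over their backs; the gripper's body (76 mm by 85 mm) begins 54 mm behind the grasp point. The pads swing forward as they close: fully open they stand 13 mm farther back than shut.
Start: joints at [-4.893, 7.471, 85.268, -0, 87.261, -4.893], TCP at [600.004, 0.022, 216.292] pointing down, gripper open.
Joint ranges: [-169.43, 169.43], [-51.17, 129.36], [1.28, 143.12], [-76.62, 256.62], [0, 156.53], [-152.29, 152.29]. Speed limits (degrees/s): [136.94, 136.94, 159.86, 180, 180, 180].

## Interface

Orientations are given as [roll, pitch, yaw] about the fixed x, y, z axes, in that order (R = Rz(yaw) Ry(pitch) Rx(roll)).
In Python, from bench import sensors, viewer, hand_in, r gives the robot as it stands. The module is installed in compiled form; this text tells all that it offers.
- The arm moves only by the tool move_arm, never from a script. Its argument "rows" is a list that holds one entry, the list of rows, each a list of 6 numbers: the shift along the tool's x, y, z in m, then the turn, a rotation vector about the tool's x, y, z in degrees. In form: [[[tx, ty, tz, rx, ry, rz], ...]]. A call has 1 to 20 rows; each row is the pose to reach, as a shift and turn from the pose commanded when the call began, along the tool's axes at that moment; what a row does not reach only later rows make up. A row lasts 1/10 s, in which the tool goes at most 50 mm and 8.59 degrees, less where a joint would pass 70% of its speed; a pose out of reach is approached as far as the arm can. A call with a gripper value outside its range is refused whole. "grip" is the opening, from 0 (shut) to 1 (fully open), set as the call begins (left out, the last holds). The fingers move at their own pace and stop on an object; "newtons" is the grip in N (left out, the last holds). Time passes only in rows, so rows that repeat a pose let the fingers close. It gives the time, the measured TCP pose, the force and the opening at its end, in the units of the state.
- sensors.sense(): the state, without advancing time (a new reading comes with each control period).
- viewer.snapshot(name): name is "scene" or "side" or "wrist"; returns a dict with "color" (384x512x3 uint8, red, green, blue), "camera_matrix" (3x3 intrinsics, pixels), "k1" (the pictures are not rectified: a ray, as slopes to the right and down, at radius r is drawn at 1 + k1 r^2 times it, then the intrinsics apply), "R" (3x3) and "t" (3): a world point X has camera coordinates R X + t. Camera axes: x right, y down, z forward; pixel columns grow to the right and rows downward; lengths in mm; the calibration is good to about 2 mm. A picture is of the moment at which its call begins. There is no depth.
- hand_in(): hands the job in, once; it reports no verdict.
The state is a dict: "time": time; "joint_pos": joint angles; "qd": joint speeds; "joint_efforts": joint torques, N m; "tool_pos": TCP position; "tcp_rot": TCP orientation; "ft_force": force on the tool from outside, world axes, zero at the start; "wrist_torque": the same for the moment, N m; "finger_gap": finger opening in mm.
Only numpy, scipy, OpenCV 4.12 (cv2) and the standard library are available. Lean on these libraries where they do the work, as an engineer would, in place of code of your own. Each camera call takes 0.05 s, during which the arm holds its last target.

## Working session

There is one attempt and no reset: what is moved stays moved. The work goes in short steps, Python scripts to look and compute and a tool call to move; the robot and the scene stay as the last step left them, time stands still between calls to the robot, and variables do not carry over. Pictures are saved under pics/ and viewed, and the job is handed in when it is done.

Besides the shell and the picture viewer there is one more tool, called after ">>>" by a JSON object that holds its "op" and its "data". move_arm: Moves the arm, as the interface text tells. Its arguments: {"type":"object","properties":{"rows":{"type":"array","items":{"type":"array","items":{"type":"array","items":{"type":"number"}}}},"grip":{"type":"number"},"newtons":{"type":"number"}},"required":["rows"]}

```bash
mkdir -p pics; cat > h.py <<'E'
import numpy as np,cv2,pickle
from bench import sensors, viewer, r
def snap(n,fn):
    s=viewer.snapshot(n); pickle.dump(s,open(f'pics/{fn}.pkl','wb')); cv2.imwrite(f'pics/{fn}.png',cv2.cvtColor(s['color'],cv2.COLOR_RGB2BGR)); return s
def load(fn): return pickle.load(open(f'pics/{fn}.pkl','rb'))
def proj(s,X):
    c=np.atleast_2d(X)@np.array(s['R']).T+np.array(s['t']); a=c[:,:2]/c[:,2:]
    a=a*(1+s['k1']*(a**2).sum(1,keepdims=True)); K=np.array(s['camera_matrix'])
    return a@K[:2,:2].T+K[:2,2]
def back(s,uv,z):
    K=np.array(s['camera_matrix']); uv=np.atleast_2d(uv).astype(float)
    d=(uv-K[:2,2])/np.array([K[0,0],K[1,1]]); a=d.copy()
    for _ in range(30): a=d/(1+s['k1']*(a**2).sum(1,keepdims=True))
    R=np.array(s['R']);t=np.array(s['t']);C=-R.T@t
    D=np.c_[a,np.ones(len(a))]@R
    return C+D*((z-C[2])/D[:,2:])
def crop(fn,x0,y0,x1,y1,k,out):
    im=cv2.imread(f'pics/{fn}.png')[y0:y1,x0:x1]; cv2.imwrite(f'pics/{out}.png',cv2.resize(im,None,fx=k,fy=k,interpolation=cv2.INTER_CUBIC))
E
python3 - <<'E'
from h import *
for n in ['scene','side','wrist']:
    s=snap(n,n+'0'); print(n,s['k1'],np.array(s['camera_matrix']).tolist(),(-np.array(s['R']).T@np.array(s['t'])).round())
print(sensors.sense(), r.tip_extent)
E
```

```text
scene -0.07619043545957079 [[406.78132865570177, 0.0, 260.9903705155948], [0.0, 406.78132865570177, 186.25654310879244], [0.0, 0.0, 1.0]] [930. 384. 753.]
side 0.003079067928732296 [[389.5620835533003, 0.0, 258.2307306021182], [0.0, 389.5620835533003, 193.51939256541627], [0.0, 0.0, 1.0]] [388. 736. 619.]
wrist -0.05164739651420879 [[298.1554424289894, 0.0, 252.2336221906327], [0.0, 298.1554424289894, 188.9587864430106], [0.0, 0.0, 1.0]] [599.  83. 373.]
{'time': 0.15, 'joint_pos': array([-4.89352300e+00,  7.50565165e+00,  8.53175341e+01, -1.29140350e-03,
        8.72609975e+01, -4.89264606e+00]), 'qd': array([-0.02323181, -0.18152471, -0.15036069, -0.13048307,  0.02453121,
       -0.00833871]), 'joint_efforts': array([ 1.01583330e-03, -5.70061326e+01, -5.01160097e+01, -1.39109225e-04,
        9.69119486e-03, -7.10949371e-05]), 'tool_pos': array([5.99539050e+02, 4.83722427e-02, 2.15455583e+02]), 'tcp_rot': array([-1.79916013e+02, -5.89477068e-03,  8.99991814e+01]), 'ft_force': array([-0.33169324, -0.51748182,  0.13107982]), 'wrist_torque': array([-0.07641438,  0.00040183, -0.0108362 ]), 'finger_gap': 85.31212745110858} 8.0
```

View pics/scene0.png

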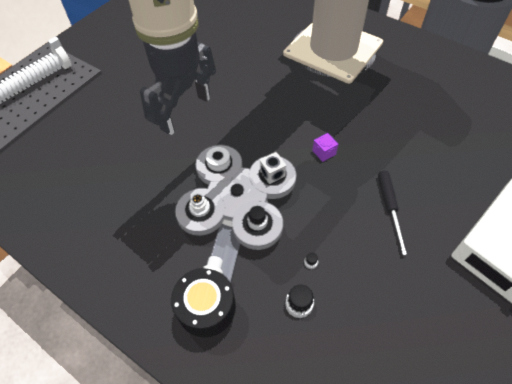

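View pics/side0.png

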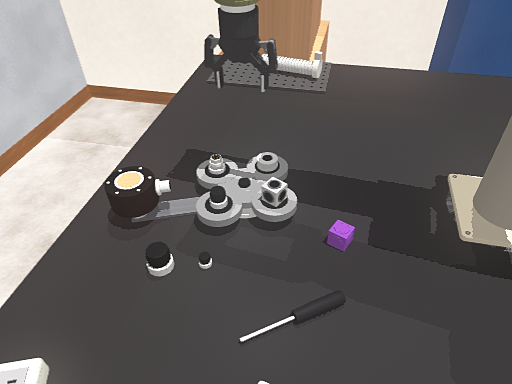

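View pics/wrist0.png

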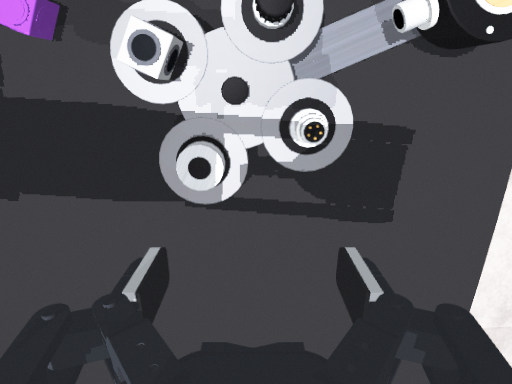

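```bash
python3 - <<'E'
from h import *
crop('scene0',150,130,330,340,3.5,'c1'); crop('side0',90,130,310,230,3.6,'c2')
crop('wrist0',90,0,512,220,1.9,'c3')
E
```

```text
(no output)
```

View pics/c1.png

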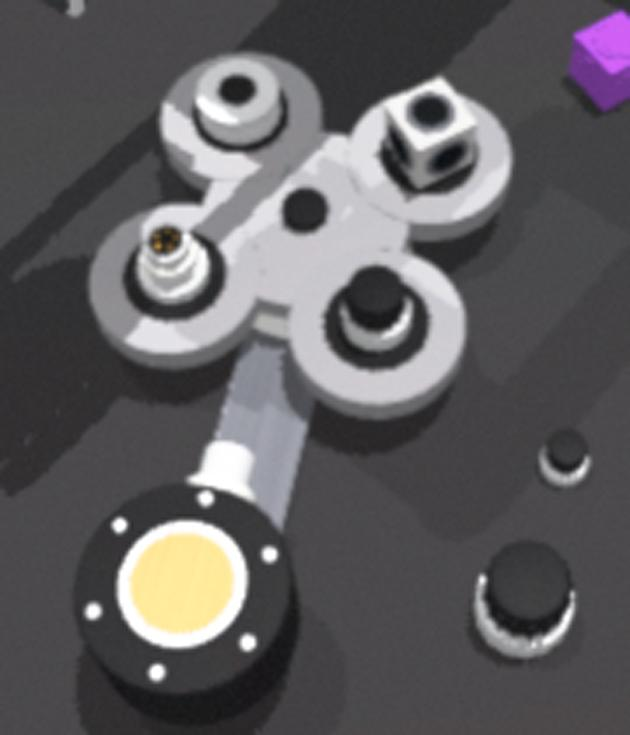

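View pics/c2.png

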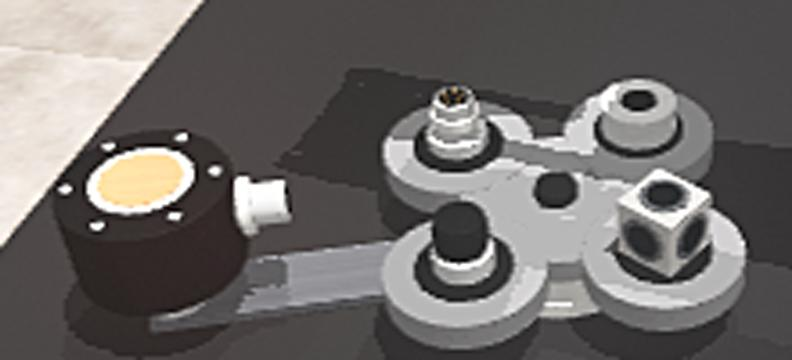

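View pics/c3.png

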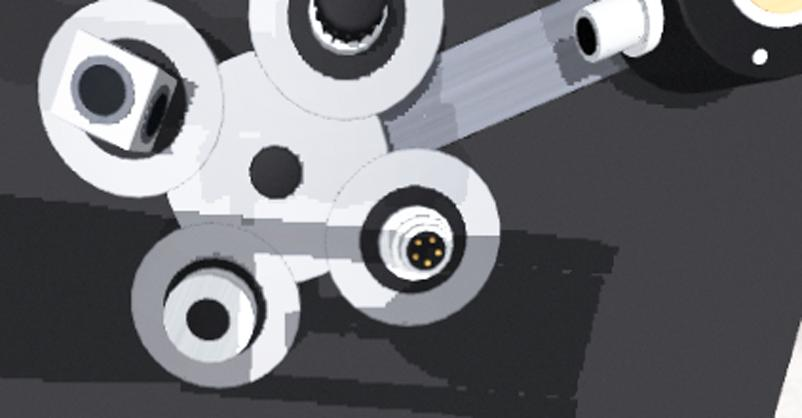

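```bash
cat > fit.py <<'E'
from h import *
from scipy.optimize import least_squares
w=load('wrist0');s=load('scene0');d=load('side0')
L={'cell':[(38,88),(135,197),(223,100)],'spool':[(131,298),(212,387),(300,300)],'conn':[(415,149),(500,238),(408,325)],'cap':[(249,20),(443,15),(345,120)]}
off={'cell':0,'cap':90,'conn':180,'spool':270}
P={k:back(w,np.array(v)/1.9+[90,0],50)[:,:2] for k,v in L.items()}
S={'spool':[(160,122),(242,53),(322,115)],'cell':[(512,155),(430,225),(440,82)],'conn':[(90,275),(170,354)],'cap':[(465,325),(378,404),(291,330)]}
Q={k:back(s,np.array(v)/3.5+[150,130],50)[:,:2] for k,v in S.items()}
for name,D in (('wrist',P),('scene',Q)):
    def res(p,sg=1):
        o=[]
        for k,v in D.items():
            a=np.radians(p[2]+off[k]*p3); c=p[:2]+85*np.array([np.cos(a),np.sin(a)])
            o+=list(np.hypot(*(v-c).T)-50)
        return np.array(o)
    for p3 in (1,-1):
        best=min((least_squares(res,[620,200,t]) for t in range(0,360,45)),key=lambda q:q.cost)
        print(name,p3,best.x.round(2),best.fun.round(1))
print('drum scene',back(s,np.array([183,583])/3.5+[150,130],102),'side',back(d,np.array([140,181])/3.6+[90,130],102))
print('hub', back(w,np.array([276,172])/1.9+[90,0],50),back(s,np.array([305,209])/3.5+[150,130],50),back(d,np.array([556,189])/3.6+[90,130],50))
for n,im,pt,z in (('driver tip',s,(404,252),5),('driver end',s,(384,174),15),('purple',s,(326,147),20),('midcap?',s,(300,297),30),('small',s,(311,260),15)):
    print(n,back(im,pt,z).round())
E
python3 fit.py
```

```text
wrist 1 [583.38  69.59 240.91] [105.9  32.8  72.4  51.1 108.6  81.7   9.7  77.8 102.8 105.5  79.9  38.5]
wrist -1 [580.32  80.78 154.21] [-0.7 -0.1 -0.7 -0.7 -0.7  0.1 -1.1 -0.6 -0.7 -0.5 -0.8  0.2]
scene 1 [581.78  93.08 246.63] [124.4  99.9  29.4 113.1  83.   73.5 130.2  76.7 107.3  78.6  13.5]
scene -1 [579.87  82.73 154.81] [-0.2 -1.3  0.6  0.2  2.3  4.9  0.3  0.3 -1.8  1.  -0.3]
drum scene [[806.19835874 179.06448531 102.        ]] side [[803.05744144 182.84787918 102.        ]]
hub [[580.43234612  80.6508486   50.        ]] [[578.31456571  80.61550379  50.        ]] [[580.79404122  79.68532339  50.        ]]
driver tip [[490. 428.   5.]]
driver end [[343. 313.  15.]]
purple [[352. 169.  20.]]
midcap? [[693. 304.  30.]]
small [[613. 282.  15.]]
```

>>> {"op": "move_arm", "data": {"rows": [[[-0.009, 0.008, 0.02, 0, 0, -6.5], [-0.018, 0.015, 0.05, 0, 0, -13], [-0.018, 0.015, 0.08, 0, 0, -19.4], [-0.018, 0.015, 0.09, 0, 0, -19.4], [-0.018, 0.015, 0.09, 0, 0, -19.4], [-0.018, 0.015, 0.09, 0, 0, -19.4], [-0.018, 0.015, 0.09, 0, 0, -19.4], [-0.018, 0.015, 0.09, 0, 0, -19.4]]], "grip": 0}}

```text
time: 0.95
tool_pos: [616.2, -18.0, 128.4]
tcp_rot: [179.8, 0.1, 109.4]
ft_force: [-0.1, 0.1, 0.4]
finger_gap: -0.1
```

```bash
python3 - <<'E'
from h import *
print(sensors.sense()['finger_gap'],sensors.sense()['ft_force'])
a=snap('wrist','w1')['color'];b=snap('scene','s1')['color'][100:340,100:420]
cv2.imwrite('pics/m1.png',cv2.cvtColor(np.vstack([cv2.resize(a,(400,300)),cv2.resize(b,(400,300))]),cv2.COLOR_RGB2BGR))
E
```

```text
-0.061877936838566495 [-0.09417228  0.09889305  0.38444773]
```

View pics/m1.png

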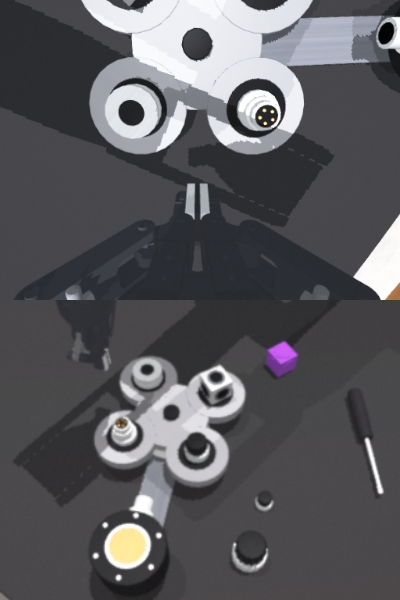

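```bash
python3 - <<'E'
from h import *
snap('side','d1'); crop('d1',140,20,360,220,3.6,'c4')
s=load('d1'); print(proj(s,[[616,-18,120.4],[616,-18,160.4],[616,-18,193.4],[616+40*.943,-18+40*.332,170],[616-40*.943,-18-40*.332,170]]).__sub__([140,20])*3.6)
E
```

```text
[[357.16453964 402.09757332]
 [354.15933507 348.4541225 ]
 [351.54186125 301.73908573]
 [290.15390307 339.55574176]
 [416.24899963 330.67446326]]
```

View pics/c4.png

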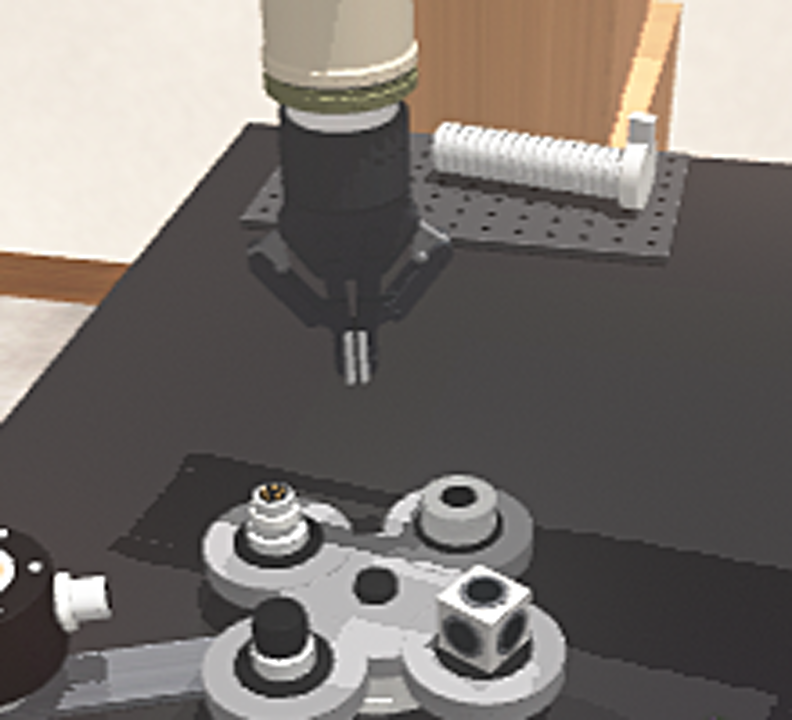

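```bash
python3 - <<'E'
from h import *
s=load('w1');d=load('d1');c=load('s1')
for z in (120.4,128.4,133,140): print(z,proj(s,[[616,-18,z]]),proj(d,[[616,-18,z]]),proj(c,[[616,-18,z]]))
crop('w1',180,180,330,300,5,'c5');crop('s1',120,90,240,190,6,'c6')
E
```

```text
120.4 [[253.94713118 230.68335357]] [[239.21237212 131.69377037]] [[183.39375127 159.886058  ]]
128.4 [[254.06140635 236.85433917]] [[239.0493014  128.78273121]] [[182.72546121 157.38642757]]
133 [[254.13160905 240.64649382]] [[238.95467381 127.09354087]] [[182.33637331 155.93034388]]
140 [[254.24542123 246.79615122]] [[238.80945031 124.50122936]] [[181.73740354 153.68771789]]
```

View pics/c5.png

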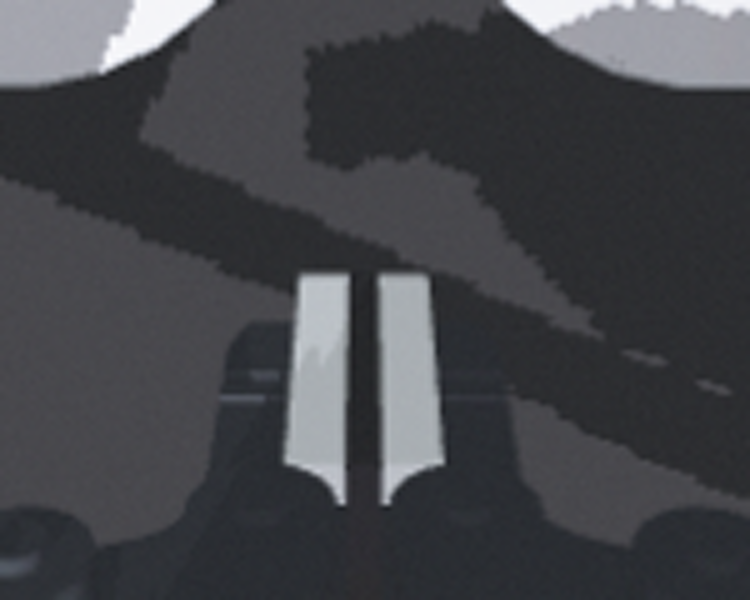

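View pics/c6.png

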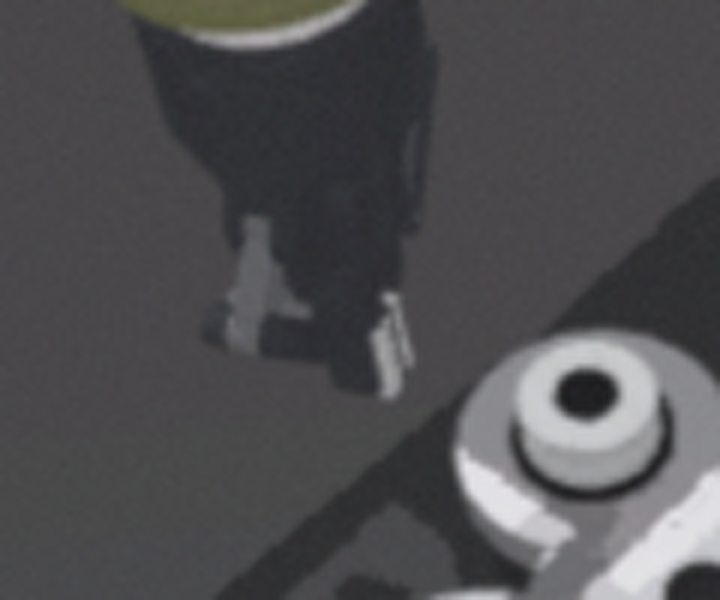

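>>> {"op": "move_arm", "data": {"rows": [[[0, 0, 0.02, 0, 0, 0], [0, 0, 0.04, 0, 0, 0], [0, 0, 0.06, 0, 0, 0], [0, 0, 0.072, 0, 0, 0], [0, 0, 0.08, 0, 0, 0], [0, 0, 0.084, 0, 0, 0], [0, 0, 0.084, 0, 0, 0], [0, 0, 0.084, 0, 0, 0]]]}}

```text
time: 1.9
tool_pos: [615.7, -18.1, 43.2]
tcp_rot: [179.9, 0.0, 109.4]
ft_force: [0.2, -0.6, 0.8]
finger_gap: 0.0
```

```bash
python3 - <<'E'
from h import *
snap('wrist','w2');snap('side','d2'); crop('d2',180,60,330,220,4.0,'c7')
print(sensors.sense()['tool_pos'])
E
```

```text
[615.80440516 -18.06114586  43.3700177 ]
```

View pics/c7.png

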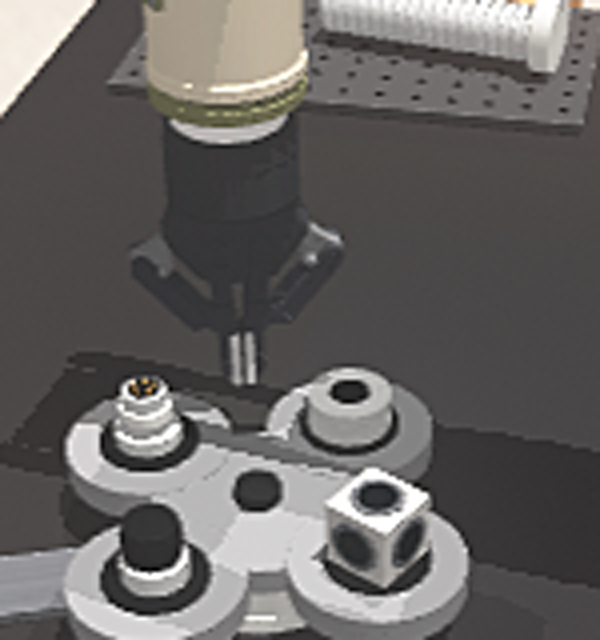

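View pics/w2.png

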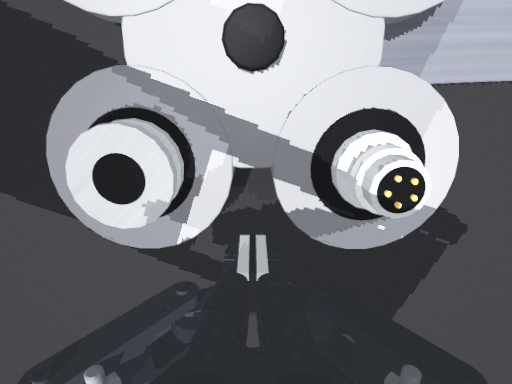

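```bash
python3 - <<'E'
from h import *
w=load('w2');d=load('d2')
u=np.array([np.cos(np.radians(-70.6)),np.sin(np.radians(-70.6))])
for R in (85,95,105,115):
  for z in (35,45,50): print(R,z,proj(w,[[*(np.array([580.3,80.8])+R*u),z]]).round(1),((proj(d,[[*(np.array([580.3,80.8])+R*u),z]])-[180,60])*4).round())
E
```

```text
85 35 [[253.4 200.2]] [[247. 422.]]
85 45 [[253.4 206.5]] [[247. 409.]]
85 50 [[253.5 210. ]] [[246. 403.]]
95 35 [[253.3 215.6]] [[246. 413.]]
95 45 [[253.4 222.7]] [[245. 400.]]
95 50 [[253.5 226.6]] [[245. 393.]]
105 35 [[253.3 230.5]] [[245. 403.]]
105 45 [[253.4 238.3]] [[244. 390.]]
105 50 [[253.5 242.5]] [[244. 384.]]
115 35 [[253.3 244.8]] [[243. 394.]]
115 45 [[253.4 253.2]] [[243. 381.]]
115 50 [[253.4 257.7]] [[242. 374.]]
```

>>> {"op": "move_arm", "data": {"rows": [[[0, 0, 0.005, 0, 0, 0], [0, -0.0027, 0.005, 0, 0, 1.5], [0.0001, -0.0055, 0.005, 0, 0, 3], [0.0003, -0.0082, 0.005, 0, 0, 4.5], [0.0006, -0.011, 0.005, 0, 0, 6], [0.0009, -0.0137, 0.005, 0, 0, 7.5], [0.0013, -0.0164, 0.005, 0, 0, 9], [0.0018, -0.0191, 0.005, 0, 0, 10.5], [0.0023, -0.0218, 0.005, 0, 0, 12], [0.0036, -0.0272, 0.005, 0, 0, 15]]]}}

```text
time: 3.0
tool_pos: [588.2, -23.7, 37.4]
tcp_rot: [180.0, 0.0, 94.3]
ft_force: [-0.0, 0.1, -0.0]
finger_gap: 0.1
```

```bash
python3 - <<'E'
from h import *
snap('wrist','w3')
E
```

```text
(no output)
```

View pics/w3.png

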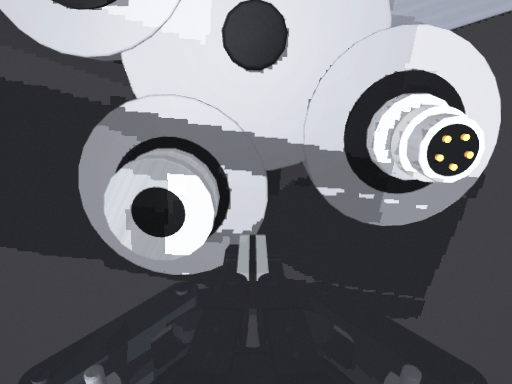

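```bash
python3 - <<'E'
from h import *
snap('side','d3'); crop('d3',180,100,320,220,5,'c8')
crop('w3',190,180,320,300,5,'c9')
snap('scene','s3'); crop('s3',150,120,310,260,4.5,'c10')
E
```

```text
(no output)
```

View pics/c8.png

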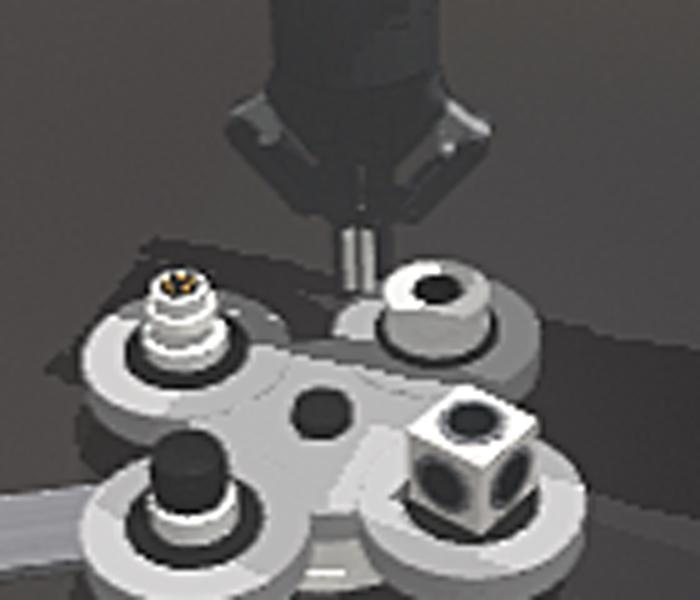

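View pics/c9.png

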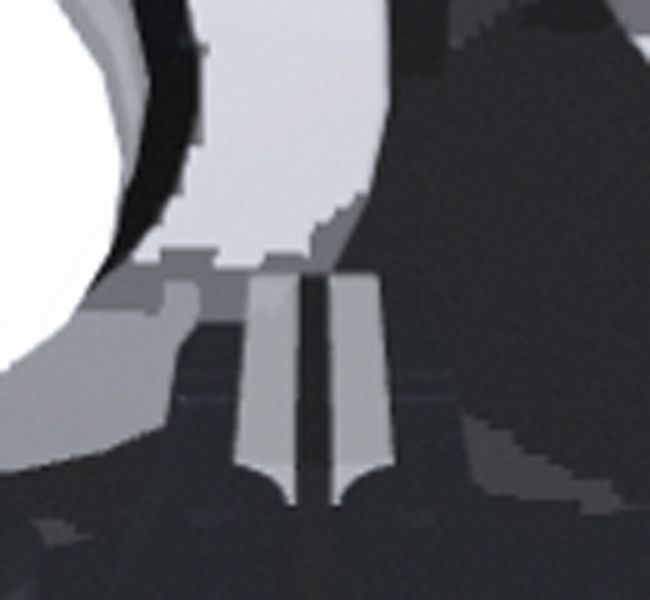

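View pics/c10.png

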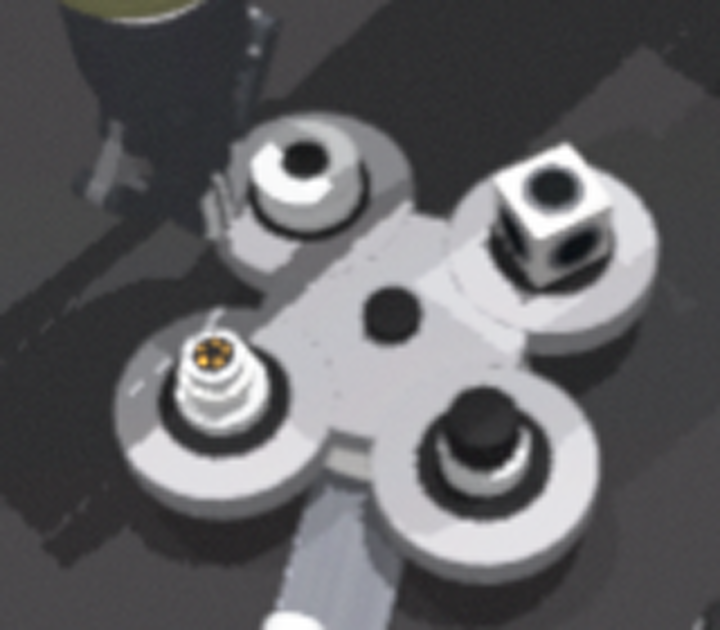

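```bash
python3 - <<'E'
from h import *
st=sensors.sense();print(st['tool_pos'],st['ft_force'])
c=load('s3');d=load('d3');w=load('w3')
print('obs scene',(np.array([[208,232],[228,238]])/4.5+[150,120]),'side',np.array([[360,290]])/5+[180,100],'wrist',np.array([315,273])/5+[190,180])
for z in (29,37,45,53):
  for R in (94,105,116):
    a=np.radians(-85.6);X=[[580.3+R*np.cos(a),80.8+R*np.sin(a),z]]
    print(z,R,proj(c,X).round(1),proj(d,X).round(1),proj(w,X).round(1))
# triangulate
from scipy.optimize import least_squares
f=lambda X:np.r_[proj(c,X)[0]-[198,172.3],proj(d,X)[0]-[252,158],proj(w,X)[0]-[253,234.6]]
q=least_squares(f,[588,-24,40]);print(q.x,q.fun.round(1))
E
```

```text
[587.90539643 -23.60789514  37.2658207 ] [-0.0327173   0.44380542  0.55344486]
obs scene [[196.22222222 171.55555556]
 [200.66666667 172.88888889]] side [[252. 158.]] wrist [253.  234.6]
29 94 [[200.5 177.8]] [[251.5 165.3]] [[254.5 213.9]]
29 105 [[196.4 175.8]] [[252.2 162.7]] [[254.5 230.3]]
29 116 [[192.2 173.8]] [[252.9 160.1]] [[254.5 246. ]]
37 94 [[200.  175.7]] [[251.4 162.8]] [[254.6 219.4]]
37 105 [[195.8 173.7]] [[252.1 160.1]] [[254.6 236.4]]
37 116 [[191.7 171.7]] [[252.8 157.5]] [[254.6 252.7]]
45 94 [[199.5 173.6]] [[251.3 160.2]] [[254.8 225.5]]
45 105 [[195.3 171.5]] [[252.  157.5]] [[254.8 243.1]]
45 116 [[191.2 169.5]] [[252.7 155. ]] [[254.8 259.9]]
53 94 [[199.  171.4]] [[251.2 157.5]] [[254.9 232.1]]
53 105 [[194.8 169.3]] [[251.9 154.9]] [[254.9 250.4]]
53 116 [[190.6 167.3]] [[252.6 152.3]] [[254.9 267.8]]
[586.90923758 -17.44619414  47.23264451] [-0.1 -0.5 -0.1  0.4  0.1 -0. ]
```

>>> {"op": "move_arm", "data": {"rows": [[[0, 0, -0.003, 0, 0, 0], [0.0006, 0.011, -0.003, 0, 0, -6], [0.0023, 0.0218, -0.003, 0, 0, -12], [0.0036, 0.0272, -0.003, 0, 0, -15], [0.0036, 0.0272, 0.0, 0, 0, -15], [0.0036, 0.0272, 0.005, 0, 0, -15], [0.0036, 0.0272, 0.01, 0, 0, -15], [0.0036, 0.0272, 0.013, 0, 0, -15], [0.0036, 0.0272, 0.013, 0, 0, -15]]]}}

```text
time: 4.05
tool_pos: [614.1, -17.9, 23.3]
tcp_rot: [-179.9, -0.0, 109.4]
ft_force: [-0.3, 0.4, 0.0]
finger_gap: 0.1
```

```bash
python3 - <<'E'
from h import *
snap('side','d4'); crop('d4',180,100,320,220,5,'c8')
snap('wrist','w4')
st=sensors.sense();print(st['tool_pos'],st['ft_force'])
E
```

```text
[614.8073236  -18.00447265  24.17074681] [ 0.13236342  0.16944407 -0.97303107]
```

View pics/c8.png

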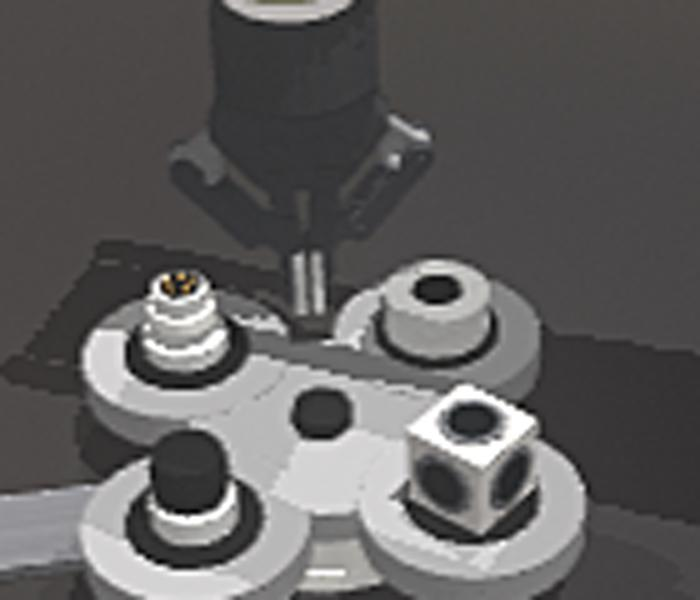

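View pics/w4.png

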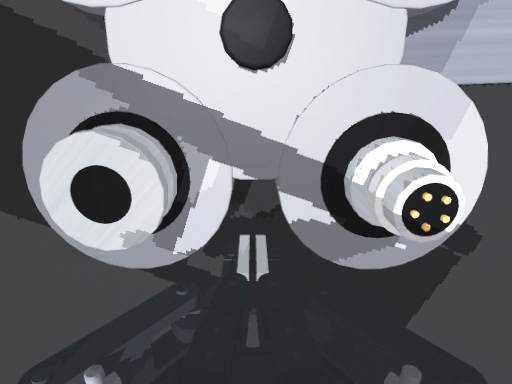

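>>> {"op": "move_arm", "data": {"rows": [[[0, -0.0027, 0, 0, 0, 1.5], [0.0001, -0.0055, 0, 0, 0, 3], [0.0003, -0.0082, 0, 0, 0, 4.5], [0.0006, -0.011, 0, 0, 0, 6], [0.0009, -0.0137, 0, 0, 0, 7.5], [0.0013, -0.0164, 0, 0, 0, 9], [0.0018, -0.0191, 0, 0, 0, 10.5], [0.0023, -0.0218, 0, 0, 0, 12], [0.0029, -0.0245, 0, 0, 0, 13.5], [0.0036, -0.0272, 0, 0, 0, 15]]]}}

```text
time: 5.15
tool_pos: [588.0, -23.6, 24.4]
tcp_rot: [180.0, 0.0, 94.3]
ft_force: [0.6, 0.3, 0.2]
finger_gap: 0.4
```

```bash
python3 - <<'E'
from h import *
snap('side','d5'); crop('d5',180,100,320,220,5,'c8')
snap('wrist','w5')
st=sensors.sense();print(st['tool_pos'],st['ft_force'])
E
```

```text
[587.58996106 -23.58644939  24.18680377] [1.16237143 0.24382013 0.47087391]
```

View pics/c8.png

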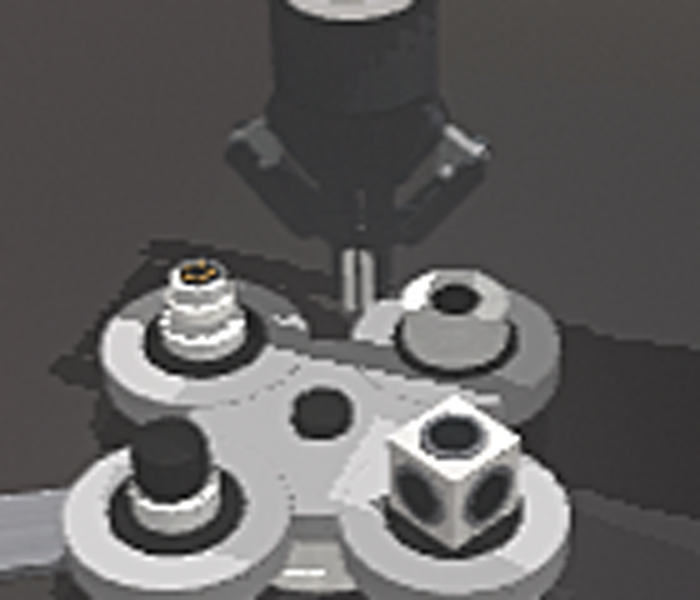

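View pics/w5.png

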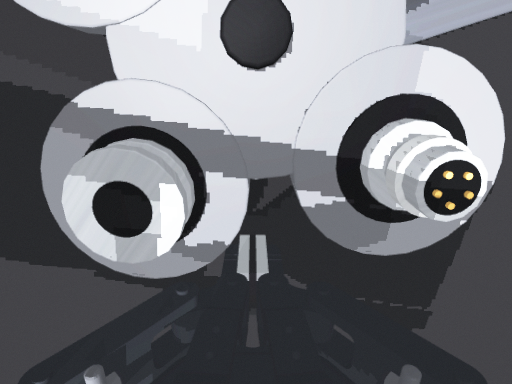

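>>> {"op": "move_arm", "data": {"rows": [[[0.0001, -0.0055, 0, 0, 0, 3], [0.0006, -0.011, 0, 0, 0, 6], [0.0013, -0.0164, 0, 0, 0, 9], [0.0023, -0.0218, 0, 0, 0, 12], [0.0036, -0.0272, 0, 0, 0, 15], [0.0051, -0.0324, 0, 0, 0, 18], [0.007, -0.0376, 0, 0, 0, 21], [0.0091, -0.0427, 0, 0, 0, 24], [0.0114, -0.0477, 0, 0, 0, 27], [0.0141, -0.0525, 0, 0, 0, 30], [0.0169, -0.0572, 0, 0, 0, 33], [0.0201, -0.0617, 0, 0, 0, 36], [0.0234, -0.0661, 0, 0, 0, 39], [0.027, -0.0703, 0, 0, 0, 42], [0.0308, -0.0742, 0, 0, 0, 45], [0.0347, -0.078, 0, 0, 0, 48], [0.0389, -0.0816, 0, 0, 0, 51], [0.0433, -0.0849, 0, 0, 0, 54], [0.0478, -0.0881, 0, 0, 0, 57], [0.0525, -0.0909, 0, 0, 0, 60]]]}}

```text
time: 7.25
tool_pos: [493.3, 21.7, 24.4]
tcp_rot: [180.0, 0.0, 34.3]
ft_force: [1.0, -1.5, -0.2]
finger_gap: -0.2
```

```bash
python3 - <<'E'
from h import *
a=snap('wrist','w6')['color'];b=snap('side','d6')['color'][80:260,100:340]
cv2.imwrite('pics/m6.png',cv2.cvtColor(np.vstack([cv2.resize(a,(400,300)),cv2.resize(b,(400,300))]),cv2.COLOR_RGB2BGR))
st=sensors.sense();print(st['tool_pos'],st['ft_force'],st['joint_pos'])
E
```

```text
[492.85345327  22.18923586  24.12332509] [-0.16371274 -0.42230212  0.06482834] [-3.38471369e+00  1.79273404e+00  1.12414216e+02  8.03840863e-03
  6.58450848e+01  5.22244867e+01]
```

View pics/m6.png

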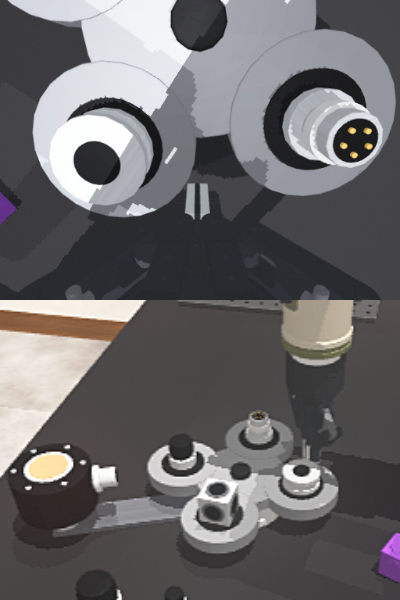

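>>> {"op": "move_arm", "data": {"rows": [[[0.0001, -0.0055, 0, 0, 0, 3], [0.0006, -0.011, 0, 0, 0, 6], [0.0013, -0.0164, 0, 0, 0, 9], [0.0023, -0.0218, 0, 0, 0, 12], [0.0036, -0.0272, 0, 0, 0, 15], [0.0051, -0.0324, 0, 0, 0, 18], [0.007, -0.0376, 0, 0, 0, 21], [0.0091, -0.0427, 0, 0, 0, 24], [0.0114, -0.0477, 0, 0, 0, 27], [0.0141, -0.0525, 0, 0, 0, 30], [0.0169, -0.0572, 0, 0, 0, 33], [0.0201, -0.0617, 0, 0, 0, 36], [0.0234, -0.0661, 0, 0, 0, 39], [0.027, -0.0703, 0, 0, 0, 42], [0.0308, -0.0742, 0, 0, 0, 45], [0.0347, -0.078, 0, 0, 0, 48], [0.0347, -0.078, 0, 0, 0, 48]]]}}

```text
time: 9.05
tool_pos: [477.9, 106.0, 24.1]
tcp_rot: [180.0, 0.0, -13.5]
ft_force: [0.2, 0.2, -0.6]
finger_gap: -0.2
```

```bash
python3 - <<'E'
from h import *
snap('wrist','w7');snap('scene','s7'); snap('side','d7')
crop('s7',150,120,330,340,3.5,'c1');crop('d7',90,120,310,230,3.6,'c2')
st=sensors.sense();print(st['tool_pos'],st['ft_force'],st['joint_pos'])
E
```

```text
[477.9436574  105.5886049   24.18483482] [-0.23471727  0.28346789  0.17974106] [ 6.45519460e+00  1.15676536e+00  1.13055418e+02 -2.35010560e-03
  6.58063343e+01  1.09922908e+02]
```

View pics/w7.png

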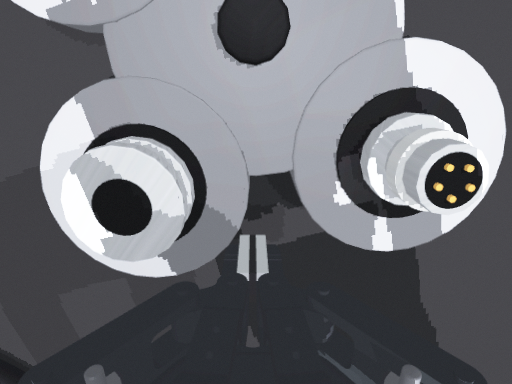

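View pics/c1.png

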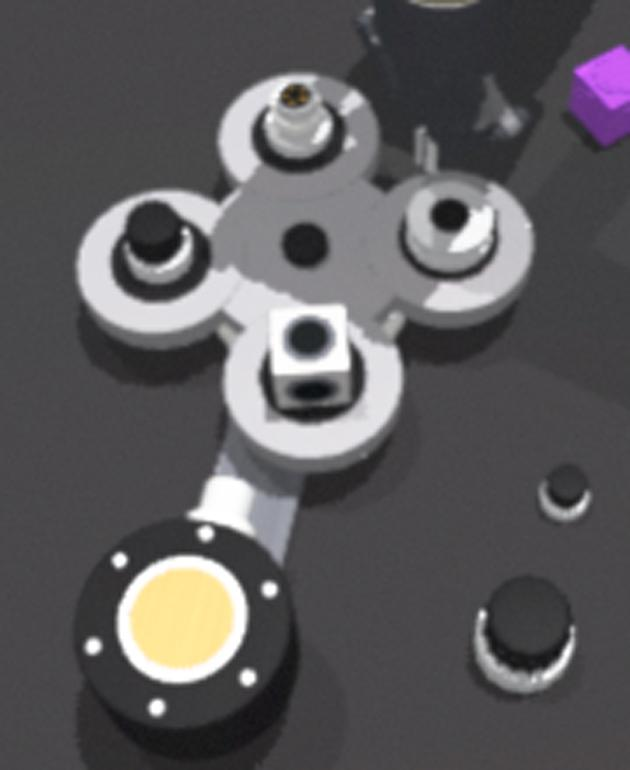

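View pics/c2.png

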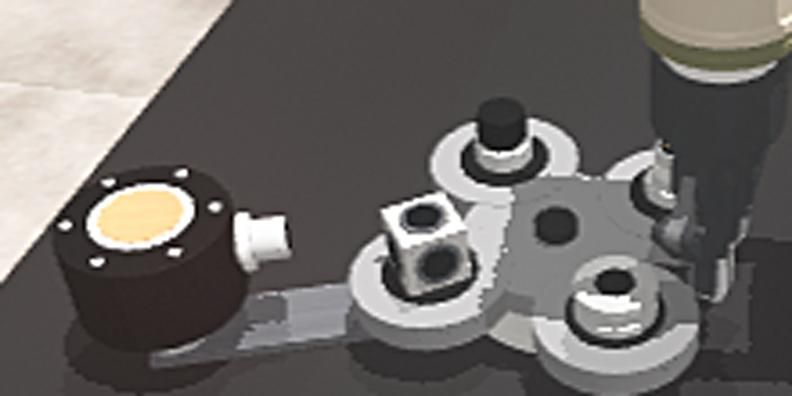

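>>> {"op": "move_arm", "data": {"rows": [[[0, 0.004, 0, 0, 0, 0], [0, 0.007, 0, 0, 0, 0], [0, 0.007, -0.03, 0, 0, 0], [0, 0.007, -0.07, 0, 0, 0], [0, 0.007, -0.11, 0, 0, 0], [0.02, 0.007, -0.15, 0, 0, 0], [0.05, 0.007, -0.19, 0, 0, 0], [0.08, 0.007, -0.22, 0, 0, 0], [0.1, 0.007, -0.24, 0, 0, 0], [0.1, 0.007, -0.24, 0, 0, 0], [0.1, 0.007, -0.24, 0, 0, 0], [0.1, 0.007, -0.24, 0, 0, 0]]]}}

```text
time: 10.4
tool_pos: [572.2, 75.4, 262.6]
tcp_rot: [180.0, 0.2, -13.6]
ft_force: [0.4, 0.0, -0.7]
finger_gap: 0.1
```

```bash
python3 - <<'E'
from h import *
snap('wrist','w8');snap('scene','s8'); snap('side','d8')
crop('w8',0,0,512,384,1.55,'c1');crop('s8',150,120,330,340,2.7,'c2');crop('d8',90,120,310,230,3.6,'c3')
st=sensors.sense();print(st['tool_pos'],st['ft_force'],st['qd'].round(1))
E
```

```text
[572.41655712  75.62142646 263.00995818] [-0.0336467   0.56771813 -0.17852808] [ 0.1  0.1 -0.7 -0.1 -0.  -0. ]
```

View pics/c1.png

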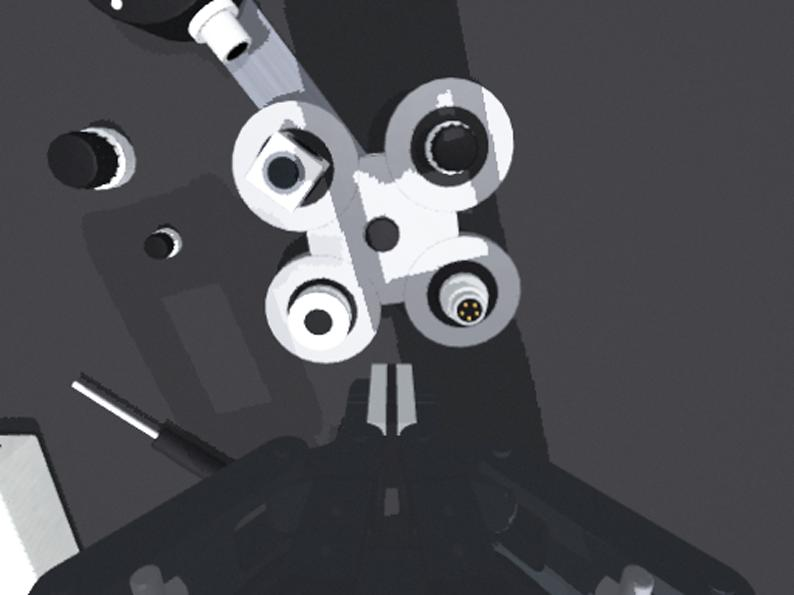

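View pics/c2.png

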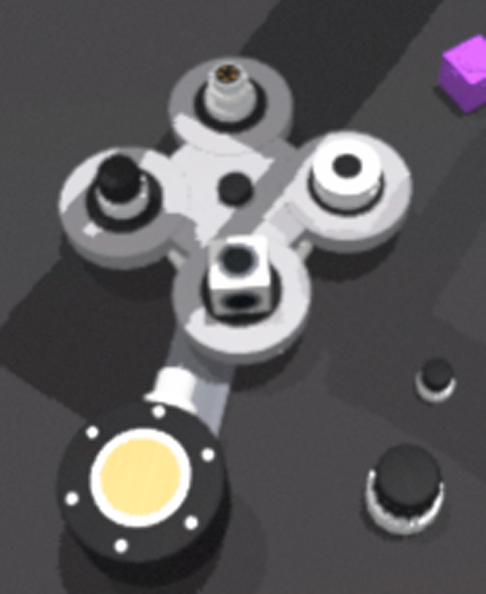

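View pics/c3.png

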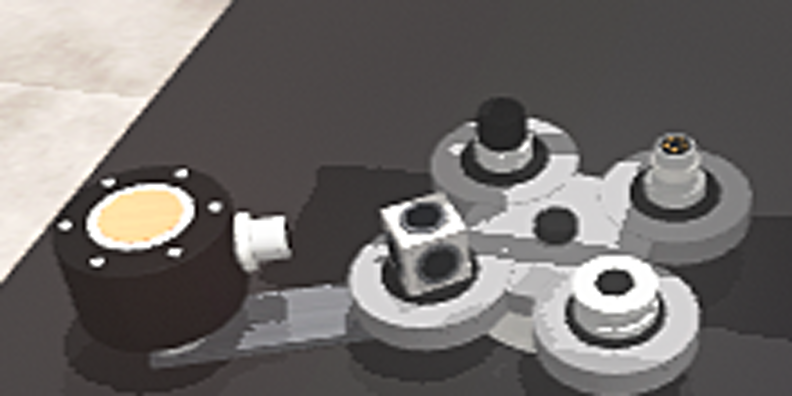

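>>> {"op": "move_arm", "data": {"rows": [[[0.03, -0.03, 0, 0, 0, 0], [0.06, -0.05, 0, 0, 0, 0], [0.08, -0.06, 0, 0, 0, 0], [0.08, -0.06, 0, 0, 0, 0], [0.08, -0.06, 0, 0, 0, 0], [0.08, -0.06, 0, 0, 0, 0]]]}}

```text
time: 11.15
tool_pos: [664.7, 114.9, 264.2]
tcp_rot: [180.0, 0.0, -13.6]
ft_force: [0.1, 0.7, 0.1]
finger_gap: -0.2
```

```bash
python3 - <<'E'
from h import *
snap('wrist','w9')
crop('w9',0,0,512,384,1.55,'c1')
for f in ('s8','d8','w9','scene0','side0'):
    s=load(f) ; im=s['color'].astype(int)
    m=((im[...,0]>180)&(im[...,0]-im[...,2]>50)).astype(np.uint8)
    n,l,st,c=cv2.connectedComponentsWithStats(m); i=1+np.argmax(st[1:,4])
    ct=max(cv2.findContours((l==i).astype(np.uint8),0,1)[0],key=len); e=cv2.fitEllipse(ct)
    P=back(s,ct[:,0,:],102)[:,:2]
    q=cv2.minEnclosingCircle(P.astype(np.float32))
    print(f,st[i],e[0],back(s,e[0],102)[0].round(1),'circ',np.round(q[0],1),round(q[1],1))
E
```

```text
s8 [187 282  30  29 655] (201.42198181152344, 296.18609619140625) [806.5 177.5 102. ] circ [806.2 177.2] 24.1
d8 [309  11  21  50 358] (320.6388244628906, 31.43173599243164) [ 504.7 -778.7  102. ] circ [ 523.5 -765.6] 258.2
w9 [165  21  18  40 335] (175.13644409179688, 39.7061882019043) [806.4 158.  102. ] circ [806.2 160.8] 18.6
scene0 [187 283  30  28 653] (201.4141387939453, 296.23541259765625) [806.6 177.5 102. ] circ [806.2 177.2] 24.1
side0 [309   0  21  61 369] (322.7469482421875, 21.77654457092285) [ 508.2 -888.9  102. ] circ [ 530.  -845.6] 338.4
```

View pics/c1.png

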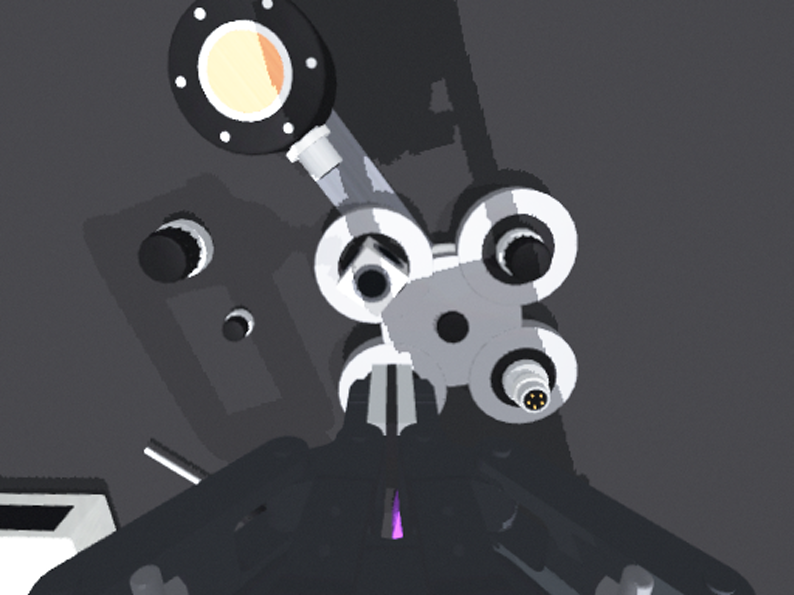

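```bash
cat > fit2.py <<'E'
from h import *
from scipy.optimize import least_squares
w=load('w9')
L={'cell':[(314,262),(431,268),(370,205),(374,323)],'cap':[(457,247),(577,245),(517,187),(519,306)],'conn':[(577,372),(522,423),(469,375)]}
off={'cell':0,'cap':-90,'conn':-180}
D={k:back(w,np.array(v)/1.55,50)[:,:2] for k,v in L.items()}
def res(p):
    o=[]
    for k,v in D.items():
        a=np.radians(p[2]+off[k]); c=p[:2]+85*np.array([np.cos(a),np.sin(a)]); o+=list(np.hypot(*(v-c).T)-50)
    return np.array(o)
b=least_squares(res,[580,80,30]);print('wrist axis,theta',b.x.round(2),b.fun.round(1))
hub=back(w,np.array([452,327])/1.55,50)[0];print('hub',hub)
for nm,pt in (('ring',(245,70)),('screws',(245.5,71.2))):
    X=back(w,np.array(pt)/1.55,102)[0]; v=X[:2]-b.x[:2]; print(nm,X.round(1),'d',np.hypot(*v),'ang',np.degrees(np.arctan2(v[1],v[0])))
E
python3 fit2.py
python3 - <<'E'
from h import *
crop('w9',90,0,390,290,2.7,'z1');crop('d8',90,140,310,240,3.6,'z2')
E
```

```text
wrist axis,theta [580.5   81.04  38.88] [-0.7 -1.6  1.4  0.6 -0.1 -0.2  0.3  0.9 -0.   0.1 -0.9]
hub [577.75326731  80.87261386  50.        ]
ring [805.9 176.  102. ] d 244.60287646650409 ang 22.83989758488402
screws [805.2 175.9 102. ] d 243.87294712985232 ang 22.89045177166688
```

View pics/z1.png

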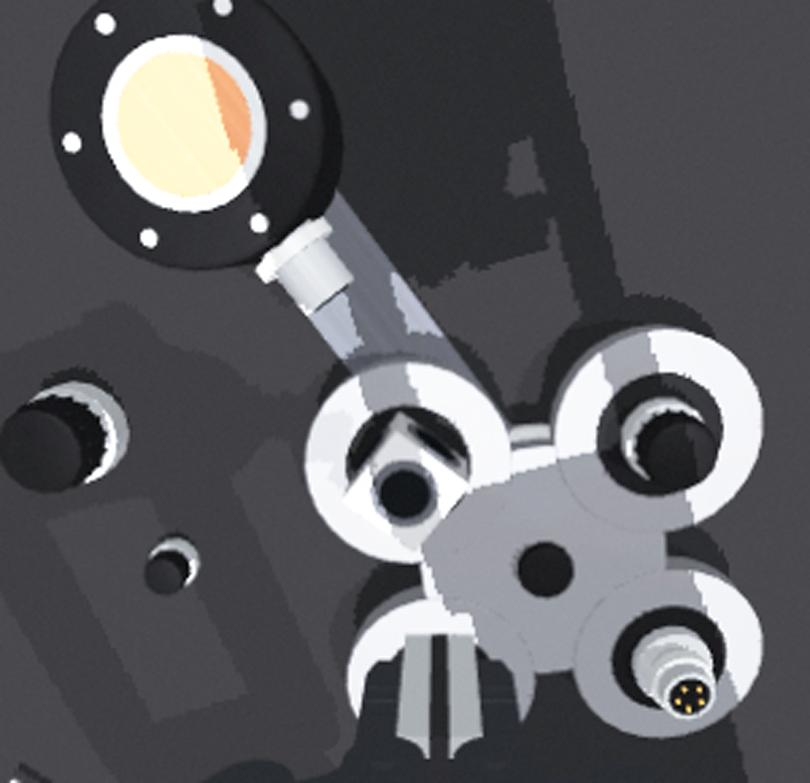

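```bash
python3 - <<'E'
from h import *
w=load('w9');d=load('d8');c=load('s8')
for z in (0,5,10):
    A=back(w,np.array([[340,192],[505,411]])/2.7+[90,0],z)[:,:2];v=A[0]-A[1];print('bar right',z,np.degrees(np.arctan2(v[1],v[0])), np.cross(A[0]-[580.4,81],v/np.hypot(*v)))
    A=back(w,np.array([[313,320],[352,368]])/2.7+[90,0],z)[:,:2];v=A[0]-A[1];print('bar left',z,np.degrees(np.arctan2(v[1],v[0])),np.cross(A[0]-[580.4,81],v/np.hypot(*v)))
# scene screws c2 scale2.7 off(150,120)
for nm,s,pts,k,o in (('scene',c,[(159,411),(208,455),(191,523),(121,546),(72,499),(92,432)],2.7,(150,120)),('side',d,[(109,183),(181,174),(215,206),(175,252),(97,262),(65,226)],3.6,(90,120)),('wrist',w,[(105,23),(223,6),(300,109),(259,223),(149,238),(72,142)],2.7,(90,0))):
    X=back(s,np.array(pts)/k+o,102)[:,:2];m=X.mean(0)
    print(nm,m.round(1),np.hypot(*(X-m).T).round(1),'ang',np.degrees(np.arctan2(m[1]-81,m[0]-580.4)))
    h={'scene':(235,189),'side':(556,224),'wrist':(545,570)}[nm]
    H=back(s,np.array(h)/k+o,53)[0];print('  hub',H.round(1),'ang rel',np.degrees(np.arctan2(m[1]-H[1],m[0]-H[0])), np.hypot(*(m-H[:2])))
E
```

```text
bar right 0 23.79139946840923 27.52123323561245
bar left 0 24.312084088482585 -21.41628569140198
bar right 5 23.791399468409246 27.831473231551904
bar left 5 24.312084088482518 -20.508604020889813
bar right 10 23.791399468409246 28.14171322749133
bar left 10 24.312084088482536 -19.600922350377445
scene [806.4 178.7] [43.2 42.8 42.9 43.  42.8 43.1] ang 23.37364770680778
  hub [580.5  82.1  53. ] ang rel 23.138213733468195 245.62930387234093
side [803.  182.1] [41.9 42.5 42.6 42.5 42.8 42.8] ang 24.438074363799014
  hub [580.   82.2  53. ] ang rel 24.147647870487386 244.32400820756777
wrist [804.7 176.2] [43.1 42.7 43.1 42.8 42.9 42.8] ang 22.994042985681357
  hub [578.8  80.7  53. ] ang rel 22.91163294766402 245.27455631014905<stdin>:4: DeprecationWarning: Arrays of 2-dimensional vectors are deprecated. Use arrays of 3-dimensional vectors instead. (deprecated in NumPy 2.0)
<stdin>:5: DeprecationWarning: Arrays of 2-dimensional vectors are deprecated. Use arrays of 3-dimensional vectors instead. (deprecated in NumPy 2.0)
```

>>> {"op": "move_arm", "data": {"rows": [[[-0.04, 0.015, 0, 0, 0, 0], [-0.08, 0.03, 0, 0, 0, 0], [-0.12, 0.045, 0, 0, 0, 0], [-0.16, 0.058, 0, 0, 0, 0], [-0.18, 0.06, 0.02, 0, 0, 0], [-0.18, 0.06, 0.06, 0, 0, 0], [-0.18, 0.06, 0.1, 0, 0, 0], [-0.18, 0.06, 0.14, 0, 0, 0], [-0.18, 0.06, 0.17, 0, 0, 0], [-0.18, 0.06, 0.2, 0, 0, 0], [-0.18, 0.06, 0.22, 0, 0, 0], [-0.18, 0.06, 0.235, 0, 0, 0], [-0.18, 0.06, 0.24, 0, 0, 0], [-0.18, 0.06, 0.24, 0, 0, 0], [-0.18, 0.057, 0.24, 0, 0, 0], [-0.18, 0.054, 0.24, 0, 0, 0], [-0.18, 0.053, 0.24, 0, 0, 0], [-0.18, 0.053, 0.24, 0, 0, 0]]]}}

```text
time: 13.0
tool_pos: [478.6, 106.0, 25.0]
tcp_rot: [-180.0, -0.1, -13.6]
ft_force: [0.7, 0.5, 0.1]
finger_gap: -0.0
```

>>> {"op": "move_arm", "data": {"rows": [[[0, -0.0027, 0, 0, 0, 1.5], [0.0001, -0.0055, 0, 0, 0, 3], [0.0003, -0.0082, 0, 0, 0, 4.5], [0.0006, -0.011, 0, 0, 0, 6], [0.0009, -0.0137, 0, 0, 0, 7.5], [0.0013, -0.0164, 0, 0, 0, 9], [0.0018, -0.0191, 0, 0, 0, 10.5], [0.0023, -0.0218, 0, 0, 0, 12], [0.0027, -0.0236, 0, 0, 0, 13], [0.0031, -0.0254, 0, 0, 0, 14], [0.0036, -0.0272, 0, 0, 0, 15], [0.0036, -0.0272, 0, 0, 0, 15], [0.0036, -0.0272, 0, 0, 0, 15], [0.0036, -0.0232, 0, 0, 0, 15], [0.0036, -0.0202, 0, 0, 0, 15], [0.0036, -0.0202, -0.03, 0, 0, 15], [0.0036, -0.0202, -0.07, 0, 0, 15], [0.0036, -0.0202, -0.11, 0, 0, 15], [0.0036, -0.0202, -0.15, 0, 0, 15], [0.0036, -0.0202, -0.15, 0, 0, 15]]]}}

```text
time: 15.0
tool_pos: [490.2, 124.8, 181.4]
tcp_rot: [-179.6, -0.5, -28.6]
ft_force: [0.8, -0.2, 1.0]
finger_gap: -0.0
```

>>> {"op": "move_arm", "data": {"rows": [[[0.03, -0.015, -0.04, 0, 0, 0], [0.07, -0.035, -0.08, 0, 0, -5], [0.11, -0.055, -0.085, 0, 0, -10], [0.15, -0.075, -0.085, 0, 0, -15], [0.156, -0.079, -0.085, 0, 0, -15], [0.156, -0.079, -0.085, 0, 0, -15], [0.156, -0.079, -0.085, 0, 0, -15], [0.156, -0.079, -0.085, 0, 0, -15]]]}}

```text
time: 15.8
tool_pos: [660.1, 119.4, 260.2]
tcp_rot: [-180.0, -0.0, -13.6]
ft_force: [-0.9, 0.3, -0.2]
finger_gap: -0.0
```

```bash
python3 - <<'E'
from h import *
snap('wrist','w10');snap('scene','s10'); snap('side','d10')
crop('w10',90,0,390,290,2.7,'z1');crop('s10',150,130,310,340,2.8,'z2');crop('d10',90,140,310,240,3.6,'z3')
st=sensors.sense();print(st['tool_pos'],st['time'])
E
```

```text
[660.46969983 119.46163521 260.68908098] 15.95
```

View pics/z1.png

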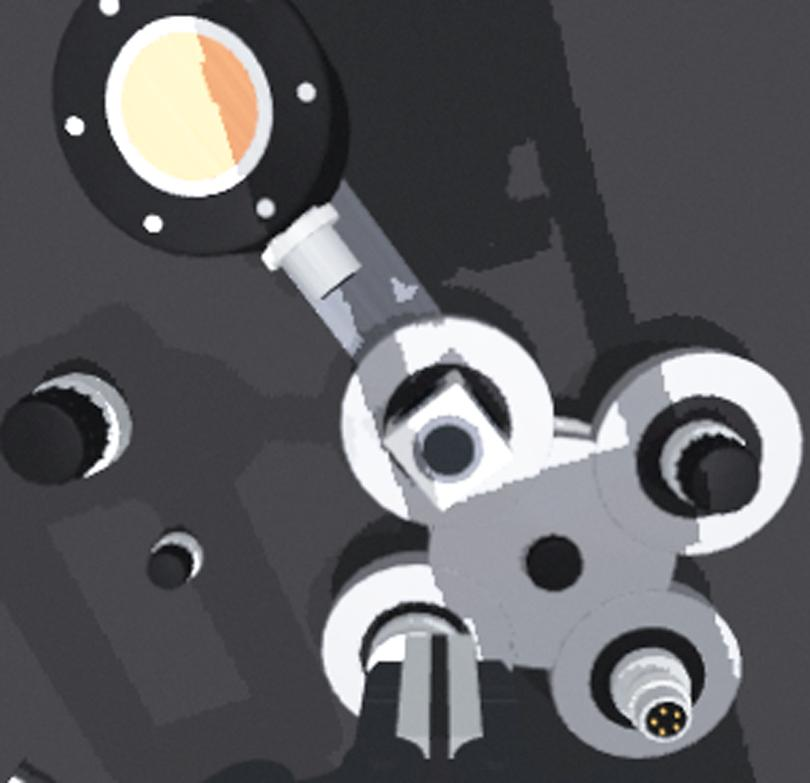

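View pics/z2.png

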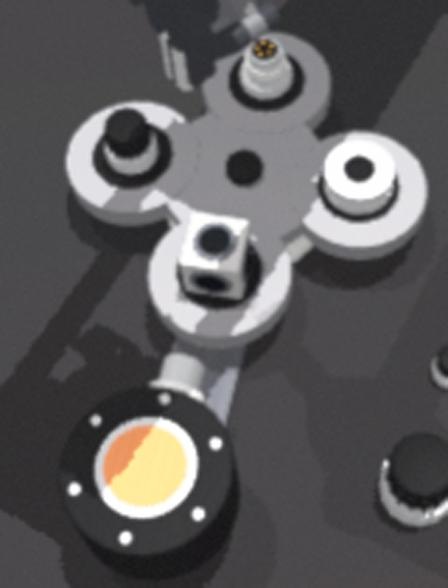

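View pics/z3.png

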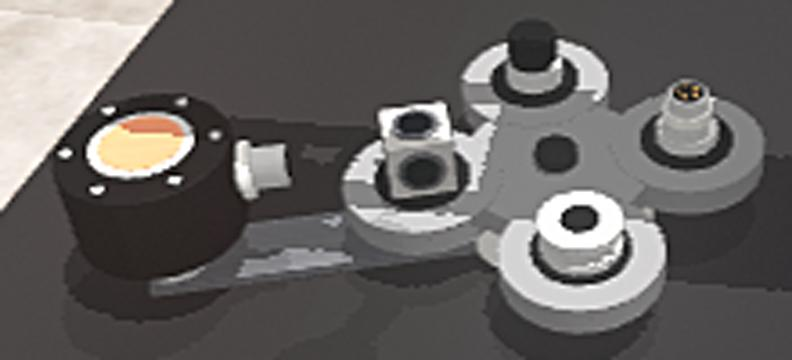

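```bash
cat > fit3.py <<'E'
from h import *
from scipy.optimize import least_squares
off={'cell':0,'cap':-90,'conn':-180,'spool':90}
V={'wrist':('w10',2.7,(90,0),{'cell':[(341,420),(554,412),(447,317)],'cap':[(595,458),(802,450),(700,350),(697,555)],'conn':[(551,678),(741,670),(645,758)],'spool':[(321,645),(420,563)]},[(110,5),(307,91),(265,207),(153,223),(75,126)]),
'scene':('s10',2.8,(150,130),{'cell':[(148,275),(291,270)],'cap':[(66,163),(130,101)],'conn':[(268,32),(203,85),(331,85)],'spool':[(427,190)]},[(164,398),(215,443),(198,514),(125,537),(74,489),(95,420)]),
'side':('d10',3.6,(90,140),{'cell':[(341,190)],'cap':[(460,82),(609,85),(535,38)],'conn':[(765,152)],'spool':[(666,260),(499,262)]},[(109,111),(181,102),(215,134),(175,180),(97,190),(65,153)])}
for nm,(f,k,o,L,S) in V.items():
    w=load(f)
    D={n:back(w,np.array(v)/k+o,50)[:,:2] for n,v in L.items()}
    X=back(w,np.array(S)/k+o,102)[:,:2]
    def res(p):
        r=[]
        for n,v in D.items():
            a=np.radians(p[2]+off[n]); c=p[:2]+85*np.array([np.cos(a),np.sin(a)]); r+=list(np.hypot(*(v-c).T)-50)
        b=np.radians(p[3]); c=p[:2]+245*np.array([np.cos(b),np.sin(b)])
        return np.r_[r, 2*(np.hypot(*(X-c).T)-43)]
    b=least_squares(res,[580,80,30,24]);J=np.linalg.inv(b.jac.T@b.jac)
    print(nm,b.x.round(2),'diff',round(b.x[2]-b.x[3],2),'+-',round(float(np.sqrt(J[2,2]+J[3,3])),2),b.fun.round(1))
E
python3 fit3.py
```

```text
wrist [579.5   80.4   24.32  23.  ] diff 1.31 +- 0.29 [-0.2 -0.2  0.1 -0.4 -0.7  0.8 -0.   0.2 -0.5 -0.3  0.1  0.6 -1.3  0.1
 -0.5  0.3 -0.2]
scene [580.64  82.79  24.14  22.93] diff 1.21 +- 0.33 [-0.2 -0.1  0.1  0.1 -0.8 -0.1 -0.1 -0.1  0.  -0.5  0.2 -0.8 -0.1 -0.2]
side [578.19  85.45  24.72  23.33] diff 1.39 +- 0.4 [ 0.9  0.8  0.2 -0.7 -0.6 -1.2 -0.1 -2.  -0.2 -0.1 -1.1 -1.2 -0.8]
```

>>> {"op": "move_arm", "data": {"rows": [[[-0.04, 0.01, 0, 0, 0, 5], [-0.08, 0.02, 0.02, 0, 0, 10], [-0.12, 0.03, 0.05, 0, 0, 15], [-0.16, 0.0345, 0.08, 0, 0, 15], [-0.1711, 0.0359, 0.085, 0, 0, 15], [-0.1711, 0.0359, 0.085, 0, 0, 15], [-0.1711, 0.0359, 0.085, 0, 0, 15]]]}}

```text
time: 16.65
tool_pos: [487.2, 124.8, 175.9]
tcp_rot: [-179.9, -0.2, -28.6]
ft_force: [0.8, -0.6, 0.1]
finger_gap: 0.1
```

>>> {"op": "move_arm", "data": {"rows": [[[0, 0, 0.03, 0, 0, 0], [0, 0, 0.06, 0, 0, 0], [0, 0, 0.09, 0, 0, 0], [0, 0, 0.12, 0, 0, 0], [0, 0, 0.14, 0, 0, 0], [0, 0, 0.15, 0, 0, 0], [0, 0, 0.15, 0, 0, 0], [-0.0018, -0.002, 0.15, 0, 0, 0], [-0.0018, -0.0045, 0.15, 0, 0, 0], [-0.0018, -0.0062, 0.15, 0, 0, 0], [-0.0018, -0.0068, 0.15, 0, 0, 0], [-0.0018, -0.0076, 0.15, 0, 0, 0.4], [-0.0018, -0.0084, 0.15, 0, 0, 0.8], [-0.0018, -0.0092, 0.15, 0, 0, 1.3], [-0.0018, -0.0092, 0.15, 0, 0, 1.3], [-0.0018, -0.0092, 0.15, 0, 0, 1.3], [-0.0018, -0.0092, 0.15, 0, 0, 1.3]]]}}

```text
time: 18.35
tool_pos: [489.1, 133.5, 24.2]
tcp_rot: [180.0, 0.0, -29.9]
ft_force: [-1.1, -0.6, 1.1]
finger_gap: 0.0
```

>>> {"op": "move_arm", "data": {"rows": [[[0, 0.003, 0, 0, 0, 0], [0, 0.007, 0, 0, 0, 0], [0, 0.007, -0.01, 0, 0, 0], [0, 0.007, -0.04, 0, 0, 0], [0, 0.007, -0.08, 0, 0, 0], [0, 0.007, -0.12, 0, 0, 0], [0, 0.007, -0.15, 0, 0, 0], [0.03, -0.015, -0.19, 0, 0, 0], [0.07, -0.03, -0.23, 0, 0, -5], [0.11, -0.05, -0.235, 0, 0, -10], [0.15, -0.07, -0.235, 0, 0, -15], [0.156, -0.072, -0.235, 0, 0, -16.3], [0.156, -0.072, -0.235, 0, 0, -16.3], [0.156, -0.072, -0.235, 0, 0, -16.3], [0.156, -0.072, -0.235, 0, 0, -16.3]]]}}

```text
time: 19.85
tool_pos: [659.4, 118.5, 260.8]
tcp_rot: [-180.0, -0.1, -13.6]
ft_force: [0.5, -0.1, 0.8]
finger_gap: -0.2
```

```bash
python3 - <<'E'
from h import *
snap('wrist','w11');snap('scene','s11'); snap('side','d11')
crop('w11',90,0,390,290,2.7,'z1');crop('s11',150,130,310,340,2.8,'z2');crop('d11',90,140,310,240,3.6,'z3')
E
```

```text
(no output)
```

View pics/z1.png

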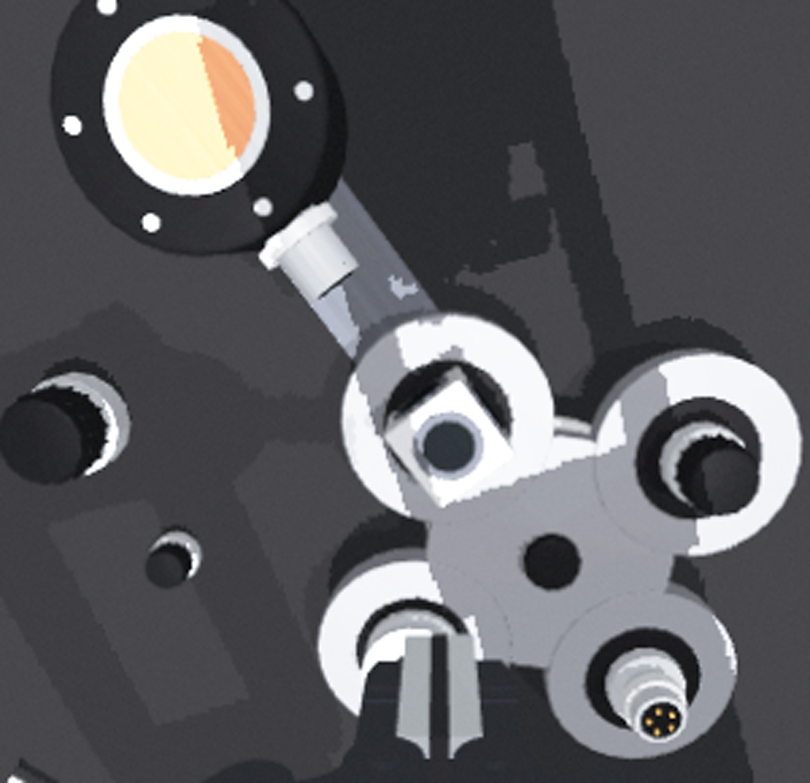

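View pics/z2.png

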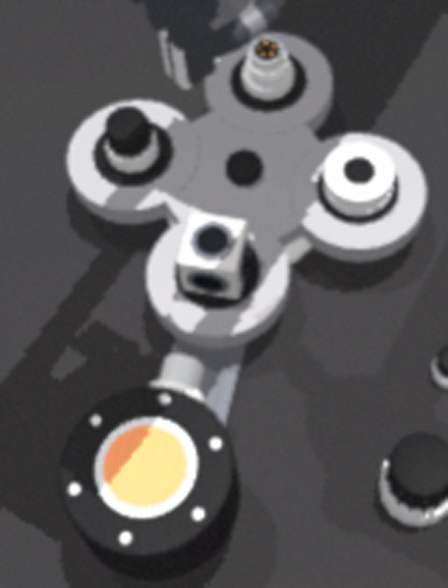

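View pics/z3.png

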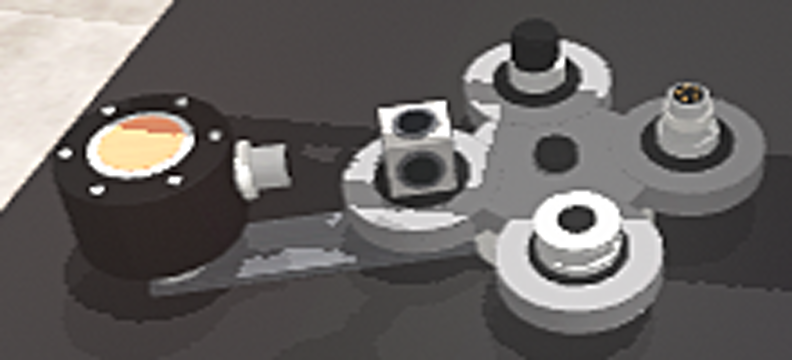

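```bash
python3 - <<'E'
t=open('fit3.py').read()
a=t.index("V={");b=t.index("for nm,(f")
V="""V={'wrist':('w11',2.7,(90,0),{'cell':[(342,420),(554,410),(449,313)],'cap':[(596,460),(802,450),(702,351),(697,556)],'conn':[(547,680),(737,672),(640,758)],'spool':[(317,645),(413,548)]},[(107,5),(304,90),(263,207),(151,222),(72,125)]),
'scene':('s11',2.8,(150,130),{'cell':[(146,275),(289,270)],'cap':[(66,162),(130,100)],'conn':[(270,33),(205,85),(333,87)],'spool':[(427,192)]},[(164,398),(215,443),(198,514),(125,537),(74,489),(95,420)]),
'side':('d11',3.6,(90,140),{'cell':[(341,190)],'cap':[(463,80),(612,85),(537,37)],'conn':[(765,152)],'spool':[(663,260),(496,260)]},[(109,111),(181,102),(215,134),(175,180),(97,190),(65,153)])}
"""
exec(t[:a]+V+t[b:])
# cell top edges, wrist, z=92
w=load('w11')
C=back(w,np.array([(385,437),(456,378),(514,448),(443,506)])/2.7+[90,0],92)[:,:2]
print(C.round(1),C.mean(0))
for i in range(4):
    v=C[(i+1)%4]-C[i]; print(np.hypot(*v).round(1),np.degrees(np.arctan2(v[1],v[0]))%90)
m=C.mean(0)-[580,81];print('cell bearing',np.degrees(np.arctan2(m[1],m[0])),np.hypot(*m))
E
```

```text
wrist [580.14  79.71  22.72  23.23] diff -0.5 +- 0.29 [ 0.7 -1.8 -0.8 -0.1 -1.4  1.  -0.  -0.2 -0.1 -0.2  0.1  5.2 -2.   0.3
  0.9  0.4 -0.1]
scene [580.68  82.92  23.15  22.91] diff 0.24 +- 0.33 [-0.1 -0.1  0.7 -0.2 -1.5 -0.1  0.1  0.   0.2 -0.4  0.1 -1.  -0.2 -0.1]
side [578.45  84.74  23.5   23.51] diff -0.01 +- 0.4 [ 1.   0.7  0.7 -0.6 -1.1 -1.  -0.3 -2.  -0.2 -0.2 -1.1 -1.1 -0.7]
[[667.5 139.1]
 [684.5 104.8]
 [650.3  87.9]
 [632.4 122.7]] [658.66531738 113.62357802]
38.3 26.31875080028744
38.1 26.19527082676524
39.1 27.17366780079631
38.7 24.988548697886582
cell bearing 22.524450676113737 85.16178721428929
```

```bash
python3 - <<'E'
from h import *
crop('w11',225,130,290,195,10,'y1');crop('wrist0',105,0,195,95,7,'y2')
E
```

```text
(no output)
```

View pics/y1.png

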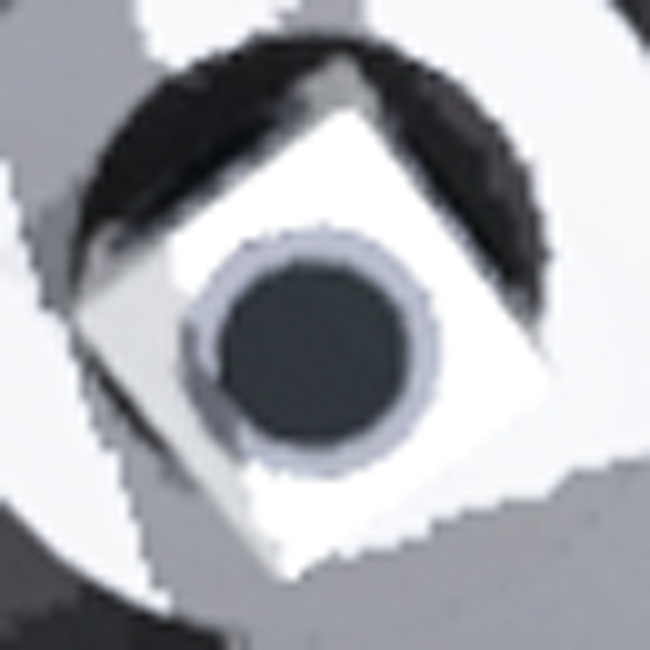

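View pics/y2.png

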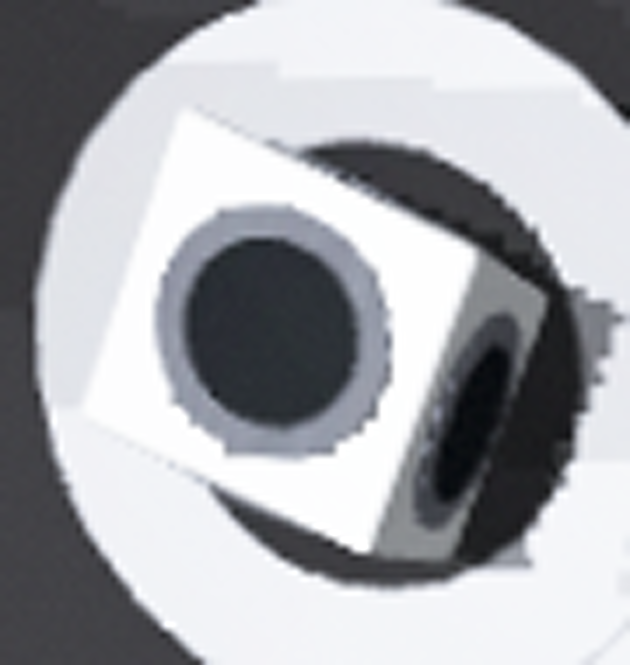

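```bash
python3 - <<'E'
from h import *
for f,p,k,o in (('w11',[(76,310),(345,103),(556,380),(290,578)],10,(225,130)),('wrist0',[(185,107),(478,250),(372,555),(82,408)],7,(105,0))):
    C=back(load(f),np.array(p)/k+o,92)[:,:2]; m=C.mean(0)-[580.2,80.8]
    print(f,[(np.hypot(*v).round(1),(np.degrees(np.arctan2(v[1],v[0]))%90).round(1)) for v in (np.roll(C,-1,0)-C)],'bearing',np.degrees(np.arctan2(m[1],m[0])),np.hypot(*m))
E
```

```text
w11 [(np.float64(37.9), np.float64(24.2)), (np.float64(39.5), np.float64(23.9)), (np.float64(38.2), np.float64(24.6)), (np.float64(39.8), np.float64(23.6))] bearing 22.796267722081453 84.4626369466173
wrist0 [(np.float64(38.6), np.float64(64.3)), (np.float64(39.1), np.float64(65.4)), (np.float64(39.9), np.float64(62.8)), (np.float64(38.1), np.float64(63.6))] bearing 154.06416982976316 84.1632426321417
```

```bash
python3 - <<'E'
from bench import hand_in
print(hand_in())
E
```

```text
the job is handed in; nothing more can be done
None
```

I turned the carousel about 131° clockwise by pushing on a lobe flank with the closed fingertips. I then trimmed it once by 1.3°, backed off to about 260 mm height and handed in at about 20 s.

- **Alignment:** the last fits put the cell's lobe −0.5° (wrist), +0.2° (scene) and 0.0° (side) from the detector's direction, each uncertain by about 0.3–0.4°. The wrist fit had one bad 5 mm point, on the spool lobe. The cell's sides measured about 24° and its bearing about 22.8°, against a detector direction of 22.9–23.5°.
- **Holders and force:** all four holders were standing on their seats in the last images. Measured force stayed below about 2 N at every reading. I did not touch the screwdriver.
- **What disagreed:** the fingertips sat about 10–15 mm higher than the stated tip distance implied. My first push therefore passed just above the lobe without moving it. I lowered the tool about 13 mm more, and the later pushes worked.
- **Not checked:** I did not take separate pictures to confirm the carousel stayed at rest between the last look and handing in.

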